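# Make up the workwear and the linen laundry kits

### The job

Make up the two laundry kits from the stock on the cart. The workwear kit, in the green tray, gets the olive soap bar and the dosing cup; the linen kit, in the white tray, gets the cream soap bar, the red marking thread and the pin box. Set each thing fully down in a recess that fits it, the spool and the cup upright, and leave the candle, the turquoise peg and the timer where they are.

Things in the scene. Friction and masses are not known exactly. Their poses are not given: they have to be found in the camera images.
- olive_soap_mid (a point): bar of laundry soap, dull olive green, 45 mm (its x) by 71 mm (its y) by 24 mm tall, rounded edges, lying flat; the point is its centre, 12 mm above its underside. Grasp across the 45 mm (along its x)
- cream_soap_mid (a point): bar of laundry soap, pale cream yellow, 45 mm (its x) by 71 mm (its y) by 24 mm tall, rounded edges, lying flat; the point is its centre, 12 mm above its underside. Grasp across the 45 mm (along its x)
- red_spool_mid (a point): wooden thread spool standing upright, red thread between beige wooden flanges (a beige disc seen from straight above; the only spool), 27 mm across its flanges and 36 mm tall; the point is its centre, 18 mm above its underside; z is its axis, up. Grasp across it from above, any yaw
- pin_box_mid (a point): small plain dark blue closed box (of pins), 46 mm (its x) by 66 mm (its y) by 28 mm tall; the point is its centre, 14 mm above its underside; z up. Grasp across the 46 mm (along its x)
- dosing_cup_mid (a point): blue plastic dosing cup, open at the top, 44 mm across at the base widening to 57 mm at the rim, 54 mm tall; the point is its centre, 27 mm above its underside; z is its axis, up. Grasp across the outside from above, any yaw
- work_tray: workwear kit's tray: green, 155 mm (its x) by 115 mm (its y), fixed. Origin: centre of its underside, z up. Deck 10 mm high, rim 12, two grey felted recesses 5 mm deep (floors 5 mm up), about 8 mm larger all round than their thing: oblong 61 (x) by 87 (y), soap, centre x -38, y 0; round 60 across, cup, centre x +38, y 0. While setting down keep fingertips 5 mm or more above the thing's underside
- linen_tray: linen kit's tray: white, 160 mm (its x) by 170 mm (its y), fixed; made like the green one (origin under its centre, deck 10 mm, rim 12, recess floors 5 mm up), three recesses: two alike oblongs 87 (x) by 61 (y), one for the soap and one for the pin box, either way round, long sides along the tray's x, centres x -26, y +42 and y -42; round 43 across, spool, centre x +49, y 0 mm
- candle_mid (a point): candle in a low round grey tin, 38 mm across, 17 mm tall; stays where it is; the point is its centre
- turquoise_peg_mid (a point): turquoise clothes peg lying flat, 15 by 72 by 12 mm; stays where it is; the point is its centre
- timer_mid (a point): round kitchen timer, red dial over a cream base, 64 mm across, 54 mm tall; stays where it is; the point is its centre

How it is judged (in metres and radians):
At the end, for the whole second after the job is handed in: Olive soap and cup in their recesses of the green tray; cream soap and pin box in the two oblong recesses (either way round) and spool in the round one of the white tray: each within 11 mm of the recess centre (tray x and y), down on its floor (4 mm), tilted under 0.1 rad, at rest (x of olive_soap_mid in the frame of work_tray between -0.049 and -0.027 m and y of olive_soap_mid in the frame of work_tray between -0.011 and 0.011 m and z of olive_soap_mid in the frame of work_tray between 0.013 and 0.021 m and angle between each of olive_soap, dosing_cup, red_spool's own z axis and vertical below 0.1 rad and linear speed of each of olive_soap, dosing_cup, red_spool below 0.02 m/s and x of dosing_cup_mid in the frame of work_tray between 0.027 and 0.049 m and y of dosing_cup_mid in the frame of work_tray between -0.011 and 0.011 m and z of dosing_cup_mid in the frame of work_tray between 0.028 and 0.036 m and x of red_spool_mid in the frame of linen_tray between 0.038 and 0.06 m and y of red_spool_mid in the frame of linen_tray between -0.011 and 0.011 m and z of red_spool_mid in the frame of linen_tray between 0.019 and 0.027 m and (((x of cream_soap_mid in the frame of linen_tray between -0.037 and -0.015 m and y of cream_soap_mid in the frame of linen_tray between 0.031 and 0.053 m and z of cream_soap_mid in the frame of linen_tray between 0.013 and 0.021 m and angle between cream_soap's own z axis and vertical below 0.1 rad and linear speed of cream_soap below 0.02 m/s) and (x of pin_box_mid in the frame of linen_tray between -0.037 and -0.015 m and y of pin_box_mid in the frame of linen_tray between -0.053 and -0.031 m and z of pin_box_mid in the frame of linen_tray between 0.015 and 0.023 m and angle between pin_box's own z axis and vertical below 0.1 rad and linear speed of pin_box below 0.02 m/s)) or ((x of cream_soap_mid in the frame of linen_tray between -0.037 and -0.015 m and y of cream_soap_mid in the frame of linen_tray between -0.053 and -0.031 m and z of cream_soap_mid in the frame of linen_tray between 0.013 and 0.021 m and angle between cream_soap's own z axis and vertical below 0.1 rad and linear speed of cream_soap below 0.02 m/s) and (x of pin_box_mid in the frame of linen_tray between -0.037 and -0.015 m and y of pin_box_mid in the frame of linen_tray between 0.031 and 0.053 m and z of pin_box_mid in the frame of linen_tray between 0.015 and 0.023 m and angle between pin_box's own z axis and vertical below 0.1 rad and linear speed of pin_box below 0.02 m/s)))); the robot touches nothing.
It fails at once if the candle tin is shoved out of its place (more than 25 mm) (distance of candle_mid from where it was at the start of the episode above 0.025 m).
It fails at once if the turquoise peg is shoved out of its place (more than 25 mm) (distance of turquoise_peg_mid from where it was at the start of the episode above 0.025 m).
It fails at once if the red timer is shoved out of its place (more than 25 mm) (distance of timer_mid from where it was at the start of the episode above 0.025 m).
It also fails if it takes over 118 s, if anything falls off the work surface, if the arm or the gripper's body presses on something with over 40 N, if the wrist force passes 120 N, or if a joint passes its speed limit or range.

### The arm

A 7-joint arm with a two-finger parallel gripper is mounted at the origin on a cart in front of the work surface, level with it; the furniture and walls round the work are solid. World frame = base frame: x ahead of the robot, y to its left, z up, the work surface at z = 0. Lengths are in mm, angles in rad, forces in N, time in s.
With the tool pointing down it reaches from about 400 to 875 mm from the base axis. Payload 19.3 kg.
Tool frame: the origin (TCP) lies at the very end of the fingers, on their centre line; the grasp point (between the pads) lies 19 mm behind it (grip_point_offset is the z of the grasp point in the tool frame, in mm); z points along the fingers, y is the line along which they close (so a half turn about z gives the same grasp; the last joint's range is limited). The gripper opens to 85 mm and grips with 20 to 120 N. Pads are 22 mm wide; open, the fingers measure 114 mm over their backs; the gripper's body (76 mm by 85 mm) begins 54 mm behind the grasp point. The pads swing forward as they close: fully open they stand 13 mm farther back than shut.
Start: joints at [-1.174, 0.521, -0.036, 1.599, 0.021, 1.021, -0.113], TCP at [281.286, 558.116, 231.291] pointing down, gripper open.
Joint ranges: [-2.91, 2.91], [-0.3, 2.13], [-1.5, 1.42], [0.17, 2.43], [-1.26, 4.41], [0.16, 1.93], [-2.52, 2.52]. Speed limits (rad/s): [1.89, 1.89, 2.39, 2.39, 3.01, 3.01, 3.01].

### API

Orientations are given as a 3x3 rotation matrix whose columns are the frame's x, y, z axes.
In Python, from workcell import movep, movel, goto_joints, open_gripper, clamp, wait, inverse_kinematics, read_state, camera, PlanningError, finish_job, grip_point_offset gives the robot as it stands. Calls block until the motion is done:
- movep(position, orientation): joint-space move of the TCP to a pose.
- movel(position, frame=None, max_speed=150, guard=None): straight line of the TCP; frame=None keeps the orientation; max_speed is the mean speed in mm/s. With guard (N) it stops when the force on the tool has changed by that much, and returns True; else False.
- goto_joints(angles): joint-space move.
- open_gripper() and clamp(): open the fingers fully, or close them until they stop; the grip force is fixed at half the most.
- wait(seconds).
- inverse_kinematics(position, orientation): joint angles nearest the present ones, or None.
- read_state(): the state.
- camera(name): name is "scene" or "top"; returns a dict with "image" (480x640x3 uint8, blue, green, red), "range_z" (480x640 float32, mm along the optical axis (not along the pixel's ray), 0 where there is no reading), "fx", "fy", "cx", "cy" (pixels), "dist_coeffs" ([k1, k2, p1, p2, k3] as OpenCV has them; the pictures are not rectified), "cam_to_world" (4x4, takes a point from camera to world coordinates). Camera axes: x right, y up, looking along -z (the intrinsics and any distortion apply to the point x, -y, -z); pixel columns grow to the right and rows downward; lengths in mm; the calibration is good to about 2 mm. A picture is of the moment at which its call begins.
A pose or a line that the arm cannot do raises PlanningError and nothing moves.
- finish_job(): hands the job in; it is judged then, once.
The state is a dict: "time": time; "qpos": joint angles; "qvel": joint speeds; "joint_efforts": joint torques, N m; "eef_pos": TCP position; "tool_rot": TCP orientation; "ft_force": force on the tool from outside, world axes, zero at the start; "torque": the same for the moment, N m; "finger_gap": finger opening in mm; "gripper_force": force on a finger pad.
Only numpy, scipy, OpenCV 4.12 (cv2) and the standard library are available. Lean on these libraries where they do the work, as an engineer would, in place of code of your own. Each camera call takes 0.05 s, during which the arm holds its last target. There are 200 camera calls.

## Working session

There is one attempt and no reset: what is moved stays moved. The work goes in short steps, each a Python script; the robot and the scene stay as the last script left them, time stands still between calls to the robot, and variables do not carry over. Pictures are saved under pics/ and viewed, at most 14 in all, crops included, and the job is handed in when it is done.

```bash
mkdir -p pics; ls; python3 - <<'E'
from workcell import *
import cv2, numpy as np
for n in ("top","scene"):
    c=camera(n); cv2.imwrite(f"pics/{n}0.png",c["image"]); np.savez(f"{n}0.npz",**c)
    print(n,c["fx"],c["cx"],c["cy"],c["dist_coeffs"],np.round(c["cam_to_world"],3).tolist(),(c["range_z"]>0).mean())
s=read_state();print(s["time"],s["finger_gap"],np.round(s["tool_rot"],3).tolist(),grip_point_offset)
E
```

```text
pics
top 546.8953709301271 315.586243713823 246.68198961723235 [0.0227528 0.        0.        0.        0.       ] [[-0.03, 0.996, -0.085, 415.561], [-1.0, -0.03, 0.0, 19.303], [-0.002, 0.085, 0.996, 1393.925], [0.0, 0.0, 0.0, 1.0]] 0.9959147135416667
scene 528.2546416852608 320.42986532623564 240.7159171578777 [0.0463703 0.        0.        0.        0.       ] [[-0.995, 0.05, -0.09, 374.203], [-0.103, -0.532, 0.84, 1124.84], [-0.006, 0.845, 0.535, 753.129], [0.0, 0.0, 0.0, 1.0]] 0.9959147135416667
0.1 85.19471895893854 [[-0.893, 0.45, -0.0], [0.45, 0.893, -0.001], [-0.0, -0.001, -1.0]] -18.700000000000003
```

View pics/top0.png

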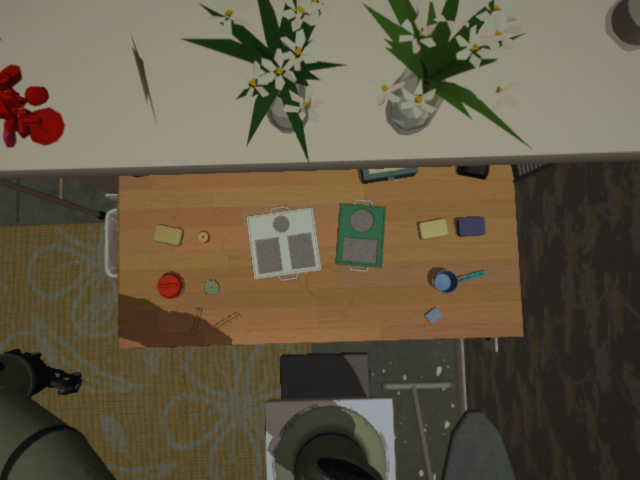

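View pics/scene0.png

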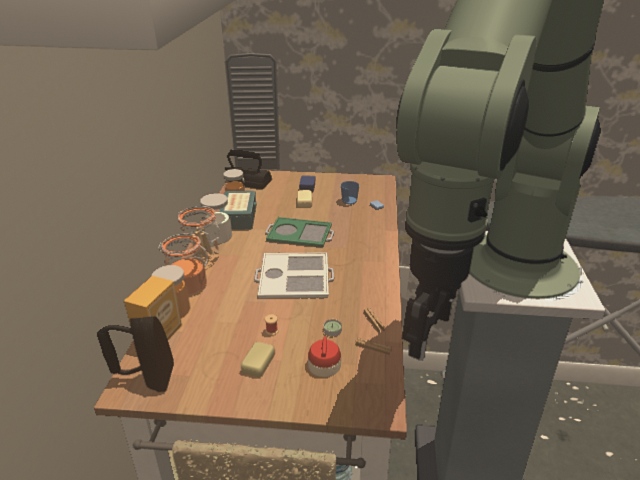

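The top view shows the linen tray at (284,243), the work tray at (360,236), soaps at (168,235) and (433,229), the spool at (203,237), the pin box at (470,226), and the cup at (445,281) with the peg beside it at (472,274). The timer is at (169,286) and the candle at (211,288). Next I'll take a closer look and measure.

```bash
cat > vis.py <<'E'
import cv2, numpy as np
def load(n): return dict(np.load(n+".npz"))
def ray(c,uv):
    K=np.array([[c["fx"],0,c["cx"]],[0,c["fy"],c["cy"]],[0,0,1]],float)
    p=cv2.undistortPoints(np.array(uv,float).reshape(-1,1,2),K,c["dist_coeffs"]).reshape(-1,2)
    d=np.c_[p[:,0],-p[:,1],-np.ones(len(p))]; M=c["cam_to_world"]
    return M[:3,3],d@M[:3,:3].T
def plane(c,uv,z):
    o,d=ray(c,uv); return o+d*((z-o[2])/d[:,2])[:,None]
def cloud(c):
    h,w=c["range_z"].shape; v,u=np.mgrid[:h,:w]
    o,d=ray(c,np.c_[u.ravel(),v.ravel()]); return (o+d*c["range_z"].reshape(-1,1)).reshape(h,w,3)
E
python3 - <<'E'
from vis import *
c=load("top0"); P=cloud(c); im=c["image"]
cv2.imwrite("pics/crop_l.png",cv2.resize(im[165:350,115:325],None,fx=3.2,fy=3.2,interpolation=cv2.INTER_CUBIC))
cv2.imwrite("pics/crop_r.png",cv2.resize(im[165:350,325:530],None,fx=3.2,fy=3.2,interpolation=cv2.INTER_CUBIC))
for n,(u,v) in dict(soapL=(168,235),spool=(203,237),soapR=(433,229),pin=(470,226),cup=(445,281),peg=(475,273),timer=(169,286),candle=(211,288),blue=(433,315),linen=(284,252),work=(360,236),table=(330,300),shelf=(350,150),jar=(388,172),blk=(473,170)).items():
    print(n,np.round(P[v,u]),im[v-2:v+3,u-2:u+3].mean((0,1)).round(),cv2.cvtColor(im[v:v+1,u:u+1],cv2.COLOR_BGR2HSV)[0,0])
# objects: height mask over table
Z=P[...,2]; tab=(P[...,0]>300)&(P[...,0]<760)
m=((Z>7)&(Z<120)&tab).astype(np.uint8)
n,l,st,_=cv2.connectedComponentsWithStats(m)
for i in range(1,n):
    if st[i,4]>40:
        k=l==i; cn=max(cv2.findContours(k.astype(np.uint8),0,1)[0],key=cv2.contourArea)
        h=np.percentile(Z[k],90); w=plane(c,cn,h)[:,:2].astype(np.float32)
        r=cv2.minAreaRect(w); print(st[i].tolist(),"z",h.round(),np.round(r[0]),np.round(r[1]),round(r[2],1))
E
```

```text
soapL [573. 388.  27.] [ 75. 124. 137.] [ 24 114 137]
spool [566. 303.  16.] [ 66. 113. 141.] [ 18 148  93]
soapR [ 569. -279.   21.] [ 94. 144. 153.] [ 25  98 153]
pin [ 573. -371.   25.] [84. 62. 58.] [116  76  84]
cup [ 437. -306.    6.] [135. 115.  93.] [105  81 136]
peg [ 455. -381.   11.] [85. 93. 57.] [ 89 159 104]
timer [445. 379.  54.] [ 17.  32. 134.] [  4 220 130]
candle [437. 287.   6.] [ 77. 108.  96.] [ 41  77 103]
blue [ 353. -270.   14.] [126. 115. 102.] [104  50 127]
linen [523. 100.   6.] [144. 159. 153.] [ 42  24 159]
work [557. -94.  14.] [62. 90. 52.] [ 70 118  95]
table [398. -13.   5.] [ 54.  92. 126.] [ 15 150 126]
shelf [603. -30. 685.] [130. 148. 153.] [ 23  37 153]
jar [ 711. -167.   52.] [87. 97. 84.] [80 54 85]
blk [ 713. -383.   36.] [25. 30. 34.] [15 73 35]
[456, 165, 34, 16, 368] z 44.0 [ 705. -379.] [82. 38.] 88.2
[511, 164, 28, 19, 355] z 107.0 [ 689. -483.] [42. 62.] 6.4
[540, 165, 33, 172, 3356] z 109.0 [ 502. -542.] [402.  51.] 0.2
[360, 168, 59, 16, 624] z 56.0 [ 707. -169.] [ 36. 142.] 3.6
[336, 199, 50, 73, 2004] z 15.0 [560. -94.] [119. 182.] 83.8
[246, 206, 75, 75, 3005] z 15.0 [546. 100.] [189. 174.] 5.8
[456, 217, 29, 20, 508] z 33.0 [ 571. -369.] [70. 48.] 88.3
[418, 218, 31, 22, 499] z 28.0 [ 569. -276.] [44. 73.] 7.8
[151, 224, 33, 22, 505] z 28.0 [575. 391.] [79. 45.] 77.0
[198, 232, 12, 11, 103] z 40.0 [564. 297.] [28. 25.] 88.3
[433, 270, 53, 23, 392] z 54.0 [ 436. -329.] [127.  54.] 88.3
[158, 273, 27, 27, 559] z 50.0 [445. 376.] [64. 64.] 89.5
[204, 280, 16, 15, 158] z 15.0 [439. 285.] [36. 37.] 43.8
[424, 307, 18, 16, 151] z 16.0 [ 354. -269.] [28. 37.] 34.7
[188, 308, 14, 28, 118] z 15.0 [354. 327.] [14. 71.] 71.7
[214, 312, 26, 19, 108] z 15.0 [354. 248.] [15. 70.] 26.0
```

View pics/crop_r.png

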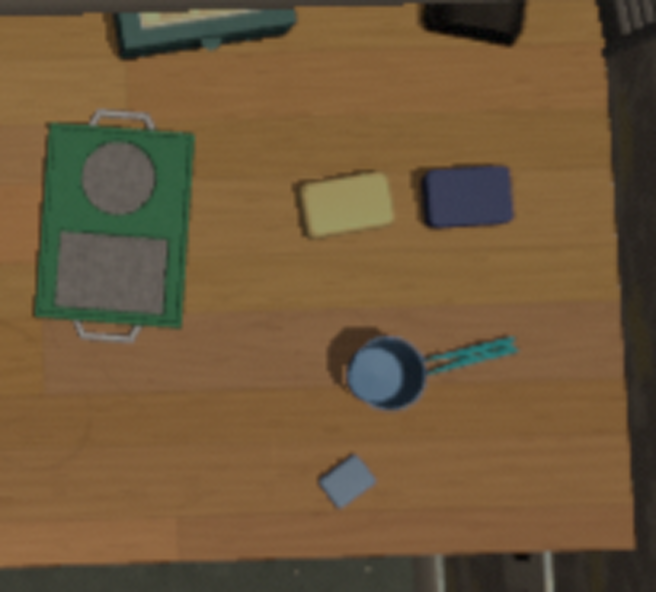

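View pics/crop_l.png

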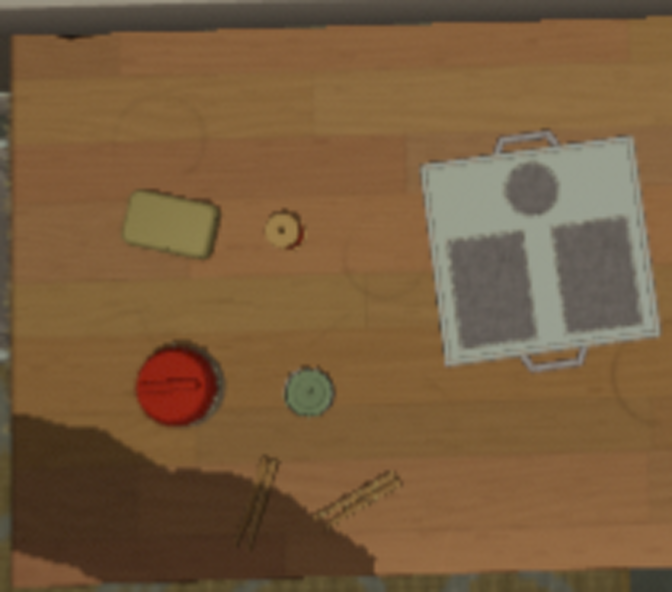

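The right crop shows the green tray with its round recess towards +x, plus the paler soap and the dark blue box. The cup's right side almost touches the peg, so I'll close on it along x. The left crop shows the darker soap, the spool (beige disc), the timer, the candle tin and the white tray, also with its round recess towards +x. The shelf is at z≈685. Next I'll take precise measurements from both views.

```bash
cat > meas.py <<'E'
from vis import *
def hsv(c): return cv2.cvtColor(c["image"],cv2.COLOR_BGR2HSV)
def blob(m):
    m=cv2.morphologyEx(m.astype(np.uint8),cv2.MORPH_OPEN,np.ones((2,2)))
    k=cv2.findContours(m,cv2.RETR_EXTERNAL,cv2.CHAIN_APPROX_NONE)[0]
    return max(k,key=cv2.contourArea)
def win(s,u0,u1,v0,v1):
    w=np.zeros(s,bool); w[v0:v1,u0:u1]=1; return w
def cen(k):
    a=cv2.moments(k); return [a["m10"]/a["m00"],a["m01"]/a["m00"]]
def rep(n,c,m,zc,zt):
    k=blob(m); r=cv2.minAreaRect(plane(c,k,zt)[:,:2].astype(np.float32))
    (a,b),t=r[1],r[2]
    if a<b: t+=90       # long-axis direction, deg
    print(n,"px",np.round(cen(k)),"cen",plane(c,[cen(k)],zc)[0].round(1),"rect",np.round(r[0],1),np.round(sorted(r[1])),"long",round((t+90)%180-90,1)); return k
E
python3 - <<'E'
from meas import *
c=load("top0"); q=hsv(c); H,S,V=[q[...,i].astype(int) for i in range(3)]; s=H.shape
rep("soapL",c,(H>20)&(S>70)&(V>80)&win(s,145,192,217,252),12,20)
rep("soapR",c,(H>20)&(S>60)&(V>90)&win(s,412,452,212,245),12,20)
rep("pin",c,(H>95)&(H<150)&win(s,450,492,210,242),14,28)
rep("spool",c,((S<140)&(V>110)|(H<10)|(H>170))&win(s,190,216,225,250),20,36)
rep("cup",c,(H>97)&(H<130)&win(s,425,462,262,300),50,54)
rep("peg",c,(H>80)&(H<97)&(S>110)&win(s,452,495,262,290),6,6)
rep("work",c,(H>55)&(H<85)&(S>80)&win(s,330,392,195,272),10,11)
g=(S<60)&(V<125)
rep("w round",c,g&win(s,345,378,206,234),8,10)
rep("w obl",c,g&win(s,339,382,236,266),8,10)
g=(V<135)
rep("l round",c,g&win(s,270,293,214,234),8,10)
rep("l +y",c,g&win(s,253,284,235,276),8,10)
rep("l -y",c,g&win(s,287,316,231,272),8,10)
rep("linen",c,(S<70)&win(s,244,324,205,282),10,11)
im=c["image"].astype(float)
for n,a,t in(("L",(235,168),(255,168)),("R",(229,433),(250,433))):
    f=lambda p: im[p[0]-3:p[0]+4,p[1]-4:p[1]+5].mean((0,1))
    print(n,f(a).round(),f(t).round(),(f(a)/f(t)).round(2))
c=load("scene0"); q=hsv(c); H,S,V=[q[...,i].astype(int) for i in range(3)]
rep("S soapL",c,(H>20)&(S>70)&(V>80)&win(s,235,280,338,380),12,20)
rep("S soapR",c,(H>20)&(S>60)&(V>90)&win(s,290,316,190,208),12,20)
rep("S pin",c,(H>105)&(H<150)&win(s,295,320,174,191),14,28)
rep("S cup",c,(H>97)&(H<130)&win(s,335,362,178,208),27,54)
rep("S work",c,(H>55)&(H<85)&(S>80)&win(s,262,338,214,250),10,11)
rep("S linen",c,(S<70)&win(s,252,332,250,300),10,11)
for u,v in((257,358),(304,198)): print(c["image"][v-3:v+4,u-4:u+5].mean((0,1)).round(),c["range_z"][v,u])
E
```

```text
soapL px [169. 236.] cen [572.9 391.   12. ] rect [572.2 389. ] [43. 70.] long 76.9
soapR px [435. 229.] cen [ 568.6 -284.4   12. ] rect [ 567.8 -282.2] [43. 68.] long -81.6
pin px [472. 227.] cen [ 571.8 -377.7   14. ] rect [ 570.2 -373.5] [44. 67.] long -87.3
spool px [203. 238.] cen [564.2 301.4  20. ] rect [561.8 297.7] [22. 25.] long -0.7
cup px [447. 282.] cen [ 433.6 -299.    50. ] rect [ 434.1 -297.9] [54. 56.] long 87.2
peg px [477. 275.] cen [ 449.  -386.4    6. ] rect [ 449.1 -386.3] [11. 42.] long -79.2
work px [361. 236.] cen [557.4 -98.4  10. ] rect [558.  -98.4] [115. 154.] long -6.3
w round px [363. 221.] cen [ 595.8 -102.8    8. ] rect [ 595.4 -101.9] [56. 58.] long -46.8
w obl px [360. 251.] cen [519.8 -94.4   8. ] rect [519.7 -94.6] [61. 86.] long 83.7
l round px [282. 225.] cen [593.2 103.2   8. ] rect [593.2 102.8] [41. 44.] long -1.5
l +y px [269. 256.] cen [513.2 137.3   8. ] rect [513.7 137.3] [63. 88.] long 6.4
l -y px [302. 252.] cen [522.8  53.5   8. ] rect [522.7  53.9] [62. 88.] long 6.4
linen px [284. 244.] cen [543.1  98.5  10. ] rect [543.4  98.6] [171. 189.] long 6.4
L [ 75. 124. 137.] [ 58. 101. 131.] [1.3  1.23 1.05]
R [ 94. 144. 153.] [ 58. 100. 132.] [1.62 1.44 1.16]
S soapL px [259. 357.] cen [575.1 392.8  12. ] rect [572.1 400.7] [45. 70.] long 77.5
S soapR px [305. 196.] cen [ 571.3 -286.4   12. ] rect [ 569.7 -271.8] [36. 52.] long -83.2
S pin px [308. 181.] cen [ 574.4 -383.    14. ] rect [ 570.4 -354.4] [43. 64.] long -84.7
S cup px [350. 193.] cen [ 434.8 -291.    27. ] rect [ 432.8 -236.6] [ 47. 132.] long -86.1Traceback (most recent call last):
  File "<stdin>", line 27, in <module>
  File "meas.py", line 12, in rep
    k=blob(m); r=cv2.minAreaRect(plane(c,k,zt)[:,:2].astype(np.float32))
  File "meas.py", line 6, in blob
    return max(k,key=cv2.contourArea)
ValueError: max() iterable argument is empty
```

Both views agree to about 3 mm, and the tray sizes and recess spacings match the spec. The left soap is darker and greener under the same light, so it is the olive one. I'll pick and place the olive soap first.

```bash
cat > rob.py <<'E'
from workcell import *
import numpy as np
def R(deg):
    a=np.radians(deg); c,s=np.cos(a),np.sin(a)
    return np.array([[-s,c,0],[c,s,0],[0,0,-1.]])
def go(x,y,z,deg):
    q0=np.array(read_state()["qpos"]); best=None
    for d in (deg,deg+180):
        q=inverse_kinematics([x,y,z],R(d))
        if q is not None:
            k=np.abs(np.array(q)-q0).max()
            if best is None or k<best[0]: best=(k,d)
    if best is None: raise PlanningError(f"no ik {x,y,z,deg}")
    movep([x,y,z],R(best[1])); return best[1]
def pick(x,y,deg,h,up=130):
    go(x,y,h+80,deg); movel([x,y,h],max_speed=150,guard=15); clamp()
    s=read_state(); print("grip gap",round(s["finger_gap"],1),"F",s["gripper_force"],"tcp",np.round(s["eef_pos"],1),"t",round(s["time"],1))
    movel([x,y,up],max_speed=200)
def place(x,y,deg,h,up=130):
    print("held gap",round(read_state()["finger_gap"],1))
    go(x,y,h+75,deg); hit=movel([x,y,h+5.5],max_speed=100,guard=12)
    s=read_state(); print("hit",hit,np.round(s["eef_pos"],1)); open_gripper(); movel([x,y,h+90],max_speed=200)
    print("t",round(read_state()["time"],1))
def tray(o,deg,x,y):
    a=np.radians(deg); return o[0]+x*np.cos(a)-y*np.sin(a), o[1]+x*np.sin(a)+y*np.cos(a)
W=((557.6,-98.4),-6.3); L=((543.8,98.4),6.4)
E
python3 - <<'E'
from rob import *
pick(573,391,-13,6)
place(*tray(*W,-38,0),-6.3,6)
E
```

```text
grip gap 42.4 F 61.2369117513299 tcp [573.4 391.3   7.1] t 2.6
held gap 42.9
hit True [519.  -93.9  11.5]
t 6.9
```

```bash
python3 - <<'E'
from rob import *
import cv2
pick(569,-284.5,8.4,6)
c=camera("top"); cv2.imwrite("pics/t1.png",cv2.resize(c["image"][165:350,200:530],None,fx=2.4,fy=2.4))
place(*tray(*L,-26,45),96.4,6)
E
```

```text
grip gap 42.8 F 60.21377541124821 tcp [ 569.4 -284.7    7.1] t 8.9
held gap 42.7
hit True [513.1 140.   12.1]
t 13.1
```

View pics/t1.png

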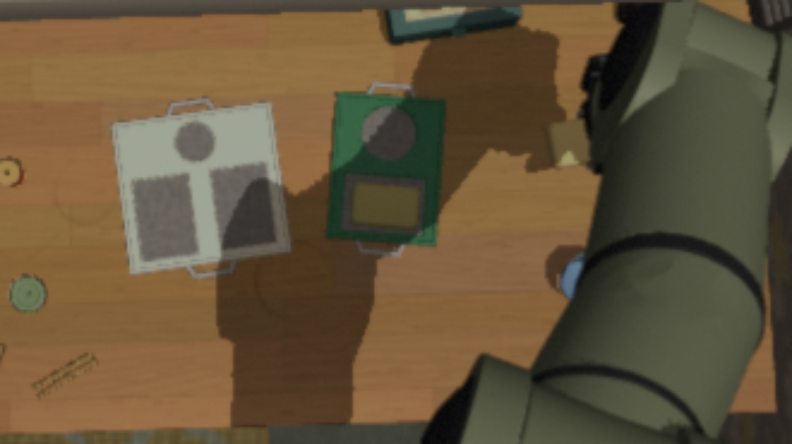

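The olive soap lies centred in the green tray's oblong recess, at (386,205) in the crop. Next are the spool and the pin box.

```bash
python3 - <<'E'
from rob import *
import cv2
pick(562.5,298.5,0,7)
place(*tray(*L,49,0),96.4,7)
pick(571.5,-377,2.7,7)
c=camera("top"); cv2.imwrite("pics/t2.png",cv2.resize(c["image"][165:350,200:530],None,fx=2.4,fy=2.4))
place(*tray(*L,-26,-45),96.4,7)
E
```

```text
grip gap 25.1 F 58.77403725216425 tcp [562.7 298.6   7.6] t 15.3
held gap 24.8
hit True [591.2 104.2  11.8]
t 18.9
grip gap 44.5 F 61.253310441970825 tcp [ 571.9 -377.2    8. ] t 21.8
held gap 44.5
hit True [522.1  50.4  12.5]
t 25.9
```

View pics/t2.png

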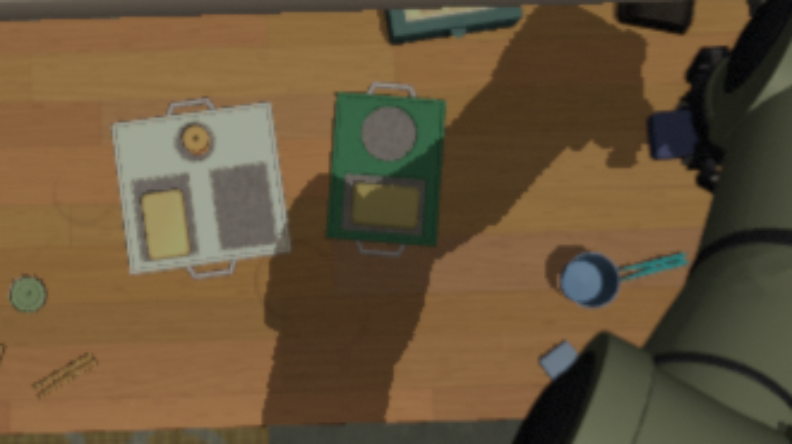

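The spool stands in its recess at (195,140). The cream soap at (165,224) is in its recess but a little low (about 5 mm), so I'll measure it afterwards. Now the cup.

```bash
python3 - <<'E'
from rob import *
import cv2
pick(434.3,-298,10.8,25,up=150)
x,y=tray(*W,38,0)
place(x,y,83.7,25)
s=read_state()["eef_pos"]; go(480,-300,250,83.7)
go(300,450,230,60)
for n in("top","scene"):
    c=camera(n); np.savez(n+"3.npz",**c)
    b=(165,350,200,530,2.4) if n=="top" else (160,320,230,400,4.5)
    cv2.imwrite(f"pics/{n}3.png",cv2.resize(c["image"][b[0]:b[1],b[2]:b[3]],None,fx=b[4] if n=="top" else 3.7,fy=b[4] if n=="top" else 3.7))
print(read_state()["time"])
E
python3 - <<'E'
from meas import *
c=load("top3"); q=hsv(c); H,S,V=[q[...,i].astype(int) for i in range(3)]; s=H.shape
from numpy import radians,cos,sin
W=((557.6,-98.4),-6.3); L=((543.8,98.4),6.4)
def loc(n,m,z,t,zt=20):
    k=rep(n,c,m,z,zt); p=plane(c,[cen(k)],z)[0,:2]-t[0]; a=radians(t[1])
    print("   tray",round(p[0]*cos(a)+p[1]*sin(a),1),round(-p[0]*sin(a)+p[1]*cos(a),1))
loc("cream",(H>20)&(H<32)&(S>70)&(V>95)&win(s,253,284,235,276),17,L)
loc("olive",(H>20)&(H<32)&(S>70)&(V>70)&win(s,339,382,236,266),17,W)
loc("pin",(H>100)&(H<150)&(S>50)&win(s,285,318,230,274),19,L)
loc("spool",(H<28)&(S>80)&win(s,268,296,212,238),35,L)
loc("cup",(H>95)&(H<130)&(S>60)&win(s,340,385,200,240),52,W)
E
```

```text
grip gap 53.6 F 59.38581386581063 tcp [ 434.8 -298.3   26.3] t 28.4
held gap 53.5
hit True [ 594.8 -102.2   30.9]
t 31.9
35.7167Traceback (most recent call last):
  File "<stdin>", line 8, in <module>
  File "<stdin>", line 6, in loc
  File "meas.py", line 12, in rep
    k=blob(m); r=cv2.minAreaRect(plane(c,k,zt)[:,:2].astype(np.float32))
  File "meas.py", line 6, in blob
    return max(k,key=cv2.contourArea)
ValueError: max() iterable argument is empty
```

View pics/top3.png

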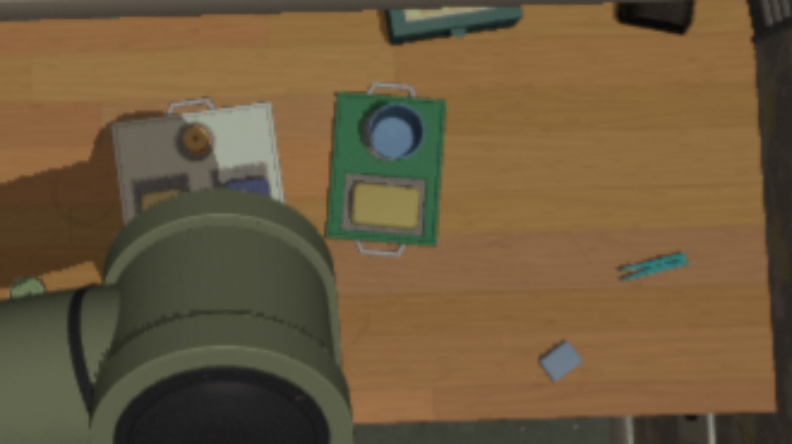

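View pics/scene3.png

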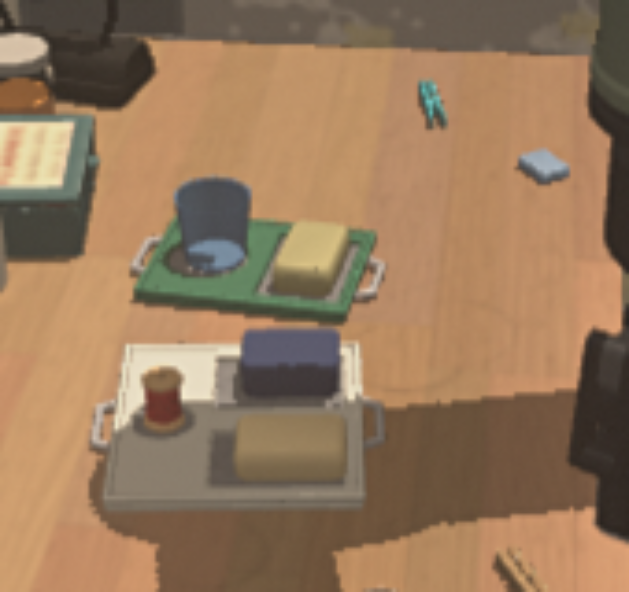

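The cup, spool and olive soap look well seated. The pin box and cream soap sit towards the tray's -x end in the scene view. The arm still covers them in the top view, so I'll move it back to its start pose and measure.

```bash
cat > chk.py <<'E'
from meas import *
from workcell import *
from numpy import radians,cos,sin
W=((557.6,-98.4),-6.3); L=((543.8,98.4),6.4)
c=camera("top"); P=cloud(c); s=c["range_z"].shape
cv2.imwrite("pics/chk.png",cv2.resize(c["image"][195:285,235:395],None,fx=5,fy=5,interpolation=cv2.INTER_CUBIC))
H,S,V=[hsv(c)[...,i].astype(int) for i in range(3)]
def loc(n,m,z,t,zt):
    k=rep(n,c,m,z,zt); p=plane(c,[cen(k)],z)[0,:2]-t[0]; a=radians(t[1])
    f=np.zeros(s,np.uint8); cv2.drawContours(f,[k],-1,1,-1); f=cv2.erode(f,np.ones((5,5)))>0
    print("   tray",round(p[0]*cos(a)+p[1]*sin(a),1),round(-p[0]*sin(a)+p[1]*cos(a),1),"Z",np.median(P[f][:,2]).round(1), "Zdeck", np.median(P[225:235,300:310,2]).round(1))
    x,y,z=P[f].T; A=np.c_[x-x.mean(),y-y.mean(),np.ones(len(x))]; print("   slope",np.linalg.lstsq(A,z,rcond=None)[0][:2].round(3))
loc("cream",(H>20)&(H<35)&(S>60)&(V>85)&win(s,250,286,232,282),17,L,29)
loc("olive",(H>20)&(H<35)&(S>60)&(V>70)&win(s,337,384,234,268),17,W,29)
loc("pin",(H>100)&(H<150)&(S>40)&win(s,283,320,228,278),19,L,33)
loc("spool",(H<28)&(S>80)&win(s,268,296,212,238),35,L,41)
loc("cup",(H>95)&(H<130)&(S>40)&win(s,340,387,200,242),52,W,59)
E
python3 - <<'E'
from workcell import *
goto_joints([-1.174,0.521,-0.036,1.599,0.021,1.021,-0.113])
print(read_state()["time"])
E
python3 chk.py
```

```text
37.9
cream px [270. 259.] cen [504.6 136.   17. ] rect [504.1 135.2] [43. 70.] long 6.4
   tray -34.8 41.7 Z 29.4 Zdeck 10.1
   slope [-0.001 -0.027]
olive px [361. 251.] cen [517.8 -95.9  17. ] rect [517.  -94.9] [45. 70.] long 83.1
   tray -39.8 -1.8 Z 30.0 Zdeck 10.1
   slope [-4.673  2.023]
pin px [305. 253.] cen [516.7  47.1  19. ] rect [515.7  46.8] [44. 65.] long 5.4
   tray -32.6 -48.0 Z 33.9 Zdeck 10.1
   slope [-1.697 -0.959]
spool px [282. 224.] cen [591.4 100.3  35. ] rect [590.4  99.6] [26. 30.] long 43.3
   tray 47.5 -3.4 Z 41.2 Zdeck 10.1
   slope [-0.585 -0.218]
cup px [365. 220.] cen [ 591.9 -106.1   52. ] rect [ 590.6 -105.7] [52. 52.] long -2.1
   tray 34.9 -3.9 Z 11.0 Zdeck 10.1
   slope [-3.172  2.107]
```

View pics/chk.png

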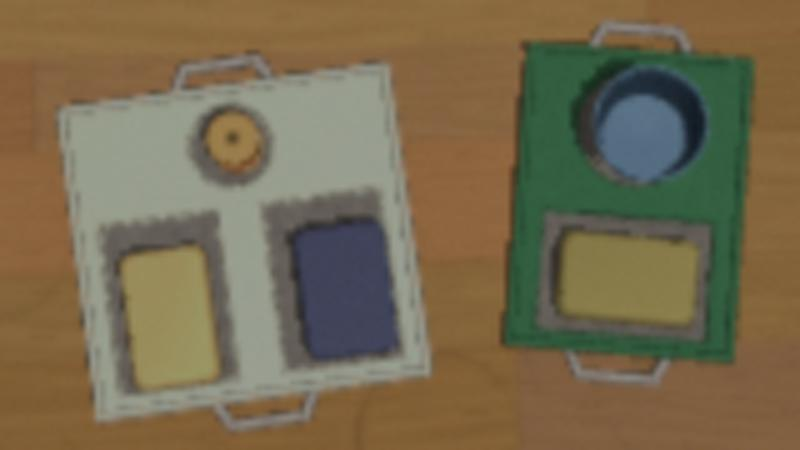

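Everything measures as down and within limits. The cream soap is only about 2 mm inside its x limit, though, and there's plenty of time left, so I'll regrasp it and shift it 7 mm along tray +x.

```bash
python3 - <<'E'
from rob import *
x,y=tray(*L,-34,42.5); pick(x,y,96.4,11.5,up=60)
x,y=tray(*L,-27,44); place(x,y,96.4,6.5)
goto_joints([-1.174,0.521,-0.036,1.599,0.021,1.021,-0.113])
print(read_state()["time"])
E
python3 chk.py
```

```text
grip gap 42.5 F 59.17082905769348 tcp [505.6 137.2  12.4] t 40.9
held gap 42.4
hit True [510.9 138.6  11.9]
t 43.3
45.1167
cream px [270. 257.] cen [510.7 135.6  17. ] rect [510.7 134.7] [43. 69.] long 7.3
   tray -28.8 40.6 Z 29.9 Zdeck 9.8
   slope [-0.768 -4.032]
olive px [361. 251.] cen [517.9 -95.9  17. ] rect [517.1 -95.1] [45. 70.] long 81.9
   tray -39.7 -1.9 Z 29.7 Zdeck 9.8
   slope [-4.773  2.061]
pin px [305. 253.] cen [516.8  47.2  19. ] rect [515.7  46.9] [44. 65.] long 5.9
   tray -32.5 -47.9 Z 33.8 Zdeck 9.8
   slope [-2.963 -1.606]
spool px [282. 224.] cen [591.4 100.3  35. ] rect [590.4  99.6] [26. 30.] long 43.3
   tray 47.5 -3.4 Z 40.1 Zdeck 9.8
   slope [-6.572 -2.173]
cup px [365. 220.] cen [ 591.8 -105.8   52. ] rect [ 590.6 -105.7] [52. 52.] long -2.1
   tray 34.8 -3.6 Z 10.7 Zdeck 9.8
   slope [-3.186  2.2  ]
```

View pics/chk.png

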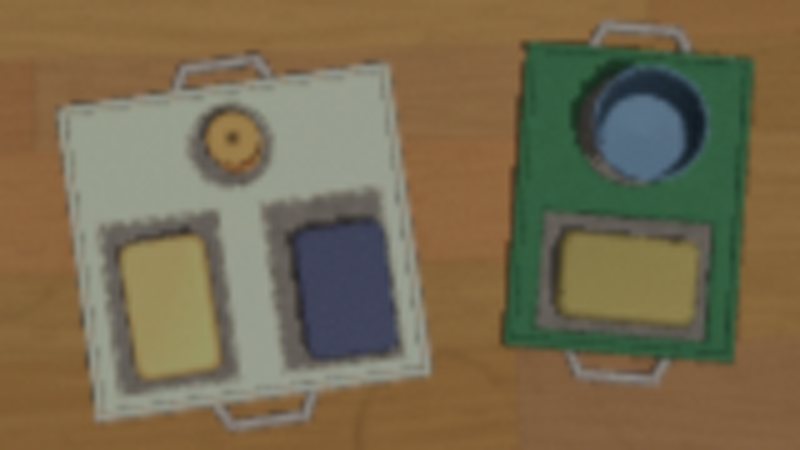

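The cream soap is now central. All five things lie inside their recesses at the expected heights, so I'll hand the job in.

```bash
python3 -c "
from workcell import *
print(finish_job())"
```

```text
the job is handed in; nothing more can be done
None
```

I handed the job in at about 45 s of the 118 s limit, with all five things down in their recesses and inside the position limits by the last camera check; no verdict came back, and I didn't re-measure the candle, peg or timer, though nothing in the run showed the robot touching them.

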